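# Lock the tin's lid with its bent pin

### The arm

A 6-joint arm with a two-finger parallel gripper is mounted at the origin on the work surface. World frame = base frame: x ahead of the robot, y to its left, z up, the work surface at z = 0. Lengths are in mm, angles in degrees, forces in N, time in s.
With the tool pointing down it reaches from about 375 to 975 mm from the base axis. Payload 3.8 kg.
Tool frame: the origin (TCP) lies midway between the tips of the shut fingers; the grasp point (between the pads) lies 19 mm behind it (robot.grasp_offset is the distance from the TCP to the grasp point, in mm); z points along the fingers, y is the line along which they close (so a half turn about z gives the same grasp; the last joint's range is limited). The gripper opens to 88 mm and grips with 3 to 60 N. Pads are 18 mm wide; open, the fingers measure 123 mm over their backs; the gripper's body (75 mm by 187 mm) begins 45 mm behind the grasp point.
Start: joints at [-67.718, 15.12, 91.902, -0, 72.978, -2.114], TCP at [278.802, -614.725, 215.306] pointing down, gripper open.
Joint ranges: [-150.88, 150.88], [-54.13, 125.18], [17.81, 147.31], [-75.09, 255.09], [0, 152.58], [-146.25, 146.25]. Speed limits (degrees/s): [147.25, 147.25, 180, 180, 180, 180].

### API

Orientations are given as a 3x3 rotation matrix whose columns are the frame's x, y, z axes.
In Python, from bench import robot, optics, order gives the robot as it stands.
- The arm moves only by the tool carry_out, never from a script. Its argument "commands" is a list of rows, each a list of 7 numbers: the shift along the tool's x, y, z in m, then the turn, a rotation vector about the tool's x, y, z in degrees, then the opening, from 0 (shut) to 1 (fully open). In form: [[dx, dy, dz, wx, wy, wz, claw], ...]. A call has 1 to 5 rows; each row is the pose to reach, as a shift and turn from the pose commanded when the call began, along the tool's axes at that moment; what a row does not reach only later rows make up. A row lasts 1/8 s, in which the tool goes at most 62.5 mm and 10.7 degrees, less where a joint would pass 70% of its speed; a pose out of reach is approached as far as the arm can. A call with a gripper value outside its range is refused whole. The fingers move at their own pace and stop on an object; "grip_force" is the grip in N (left out, the last holds). Time passes only in rows, so rows that repeat a pose let the fingers close. It gives the time, the measured TCP pose, the force, the opening and the grip force at its end, in the units of the state.
- robot.sense(): the state, without advancing time (a new reading comes with each control period).
- optics.capture(name): name is "scene" or "top" or "wrist"; returns (picture, depth): 420x560x3 uint8, red, green, blue; 420x560 float32, mm along the optical axis (not along the pixel's ray), 0 where there is no reading.
- optics.calibration(name): a dict with "fx", "fy", "cx", "cy" (pixels), "position" and "orientation" of the camera in the world. Camera axes: x right, y down, z forward; pixel columns grow to the right and rows downward; lengths in mm; the calibration is good to about 2 mm. A picture is of the moment at which its call begins: read the wrist's pose just before it. calibration takes no time and is no camera call; for the wrist camera it gives the pose at the moment of the call.
- order.sign_off(): hands the job in; it is judged then, once.
Trained networks look in the newest picture that a camera, given by its name, has taken for a name from the list of things; names that differ only in an ending like _2 or _b are one class to them, and where a whole thing is asked for, a point or a joint stands for the part that bears it (a point fixed in the world has none). Each returns a list of dicts, best first, with "score" (0 to 1); they miss things now and then, are a little off and sometimes report something else, mostly with a low value. They report only what shows in the picture. A call takes as long as a camera call. They do not tell look-alikes from the thing itself.
- optics.trace(camera, thing): "pixels" (420x560 bool, what is visible of it) and "extent" ([left, top, right, bottom] in pixels, round what is visible of it).
The state is a dict: "clock": time; "q": joint angles; "qvel": joint speeds; "tau": joint torques, N m; "eef_pos": TCP position; "tool_rot": TCP orientation; "wrist_force": force on the tool from outside, world axes, zero at the start; "moment": the same for the moment, N m; "grip_width": finger opening in mm; "grasp_force": force on a finger pad.
Only numpy, scipy, OpenCV 4.12 (cv2) and the standard library are available. Lean on these libraries where they do the work, as an engineer would, in place of code of your own. Each camera call takes 0.05 s, during which the arm holds its last target. There are 200 camera calls.

### The job

Lock the lid of the round aluminium tin: pick up the bent steel pin by its upright tab and swing its curved rod round through the eye on the tin's strap and on through the eye on the lid. Then push it home until its square collar bears on the strap's eye, hold it there for half a second with a light push of 8 to 12 N, and let go so that it stays in. The strap is bent by hand, so feel your way: never push the strap along harder than 15 N or wedge the pin in the eyes with more than 20 N, and leave the other things on the shelf where they are.

Things in the scene. Friction and masses are not known exactly. Their poses are not given: they have to be found in the camera images.
- tin: Round aluminium tin, 196 mm across, fixed to the shelf; origin under its centre, z up. Flat clip-on lid, its top 70 mm above the shelf, bare but for two steel eyes. These are upright rings of 5 mm bar with a clear hole of 12.6 mm, 20 mm high over the lid. One is carried by a 16 mm wide strap coming over the rim from the tin's -y side, the other is fast on the lid.
- tin_eye (a point): Drawn place of the strap's eye: middle of its hole, at (0, -45, 78) mm in the tin's frame; axes as the tin's. The strap is hand-bent: the real eye stands up to 5 mm before or beyond this along the tin's x and up to 1.5 mm to either side in y, differently each time, so the collar's seat must be felt. The pin passes it along the tin's +x, its plane square to that.
- strap (a joint): How far the springy strap is pushed along the tin's +x by the pin's collar, in m: 0 unloaded, 1 mm at 10 N (10 N per mm), hard to tell from the state, which is noisy; it springs back slowly. A pin home on an undistorted strap has the tin's yaw and its origin at (-32.5, -45) mm in the tin's frame; on a strap bent by d along x it is turned d/50 mm rad further about eye_circle.
- lid_eye (a point): Middle of the hole of the lid's eye, at (41.0, -23.7, 78) mm in the tin's frame; axes as the tin's. Its hole's axis is turned 55 degrees counter-clockwise (seen from above) from the tin's x.
- eye_circle (a point): Centre of the level 50 mm radius circle on which both eyes sit, at (0, 5, 78) mm in the tin's frame; axes as the tin's. The pin enters the strap's eye first and turns counter-clockwise, seen from above, about this point; the lid's eye is 55 degrees further round.
- pin: Loose bent steel pin, 0.1 to 0.17 kg, lying flat; origin at the underside below the middle of its grip tab, z up. Tab: upright plate 28 mm (x) by 10 mm (y) by 40 mm high, gripped from above across y. In front of it a square collar, 22 x 22 x 4 mm, then the rod, 9 mm thick, its middle 4.5 mm above the underside. Rod centred in the eyes: underside 3.5 mm over the lid.
- pin_collar (a point): Middle of the rod at the collar's front face, at (30, 0, 4.5) mm in the pin's frame; axes as the pin's.
- pin_bend (a point): Centre of the rod's bend, at (32.5, 50, 4.5) mm in the pin's frame; axes as the pin's. The rod leaves the collar along the pin's +x and from x = 32.5 mm bends level towards +y, 50 mm radius, through 95 degrees; the last 15 degrees taper. In the fully home pin this point lies on eye_circle.
- pin_tip (a point): Middle of the 6 mm round tip at the rod's end, at (82.3, 54.4, 4.5) mm in the pin's frame.
- colander: blue plastic colander, 156 mm across, 70 mm high, a bystander; origin under its centre
- teapot: enamel teapot, 140 mm body, about 130 mm high, a bystander; origin under its centre
- spatula: wooden spatula lying down, a bystander
- mug: white mug 80 mm across and 80 mm high, a bystander; origin under its centre
- bowl: aluminium bowl 100 mm across, 40 mm high, a bystander; origin under its centre
- jar: amber glass jar 64 mm across, 90 mm high, a bystander; origin under its centre
Things that resemble listed ones, but are neither listed nor needed, are in the scene too. Leave any orange look-alike of the pin alone. What is shaped like the tin but green is not meant.

How it is judged:
By the outcome, as a careful person would: the job done as asked, in the order asked, and still so for the second after the job is handed in, with the robot touching nothing.
It also fails if it takes over 72 s, if anything falls off the work surface, if the arm or the gripper's body presses on something with over 40 N, if the wrist force passes 120 N, or if a joint passes its speed limit or range.

## Working session

There is one attempt and no reset: what is moved stays moved. The work goes in short steps, Python scripts to look and compute and a tool call to move; the robot and the scene stay as the last step left them, time stands still between calls to the robot, and variables do not carry over. Pictures are saved under pics/ and viewed, at most 10 in all, crops included, and the job is handed in when it is done.

Besides the shell and the picture viewer there is one more tool, called as name([rows], argument=value, ...), one row to a line, values as JSON. carry_out: Moves the arm, as the interface text tells. Its arguments: {"type":"object","properties":{"commands":{"type":"array"},"grip_force":{"type":"number"}},"required":["commands"]}

```bash
ls; mkdir -p pics; cat > h.py <<'E'
import numpy as np, cv2
from bench import robot, optics, order
def cap(n,f=None):
    p,d=optics.capture(n)
    if f: cv2.imwrite('pics/'+f,p[:,:,::-1])
    return p,d,optics.calibration(n)
def world(c,d,u,v):
    z=d[v,u]; P=np.stack([(u-c['cx'])/c['fx']*z,(v-c['cy'])/c['fy']*z,z],-1)
    return P@np.array(c['orientation']).T+np.array(c['position'])
def mask(cam,t):
    return optics.trace(cam,t)
E
python3 - <<'E'
from h import *
p,d,c=cap('top'); p2,d2,c2=cap('scene')
cv2.imwrite('pics/a.png',np.vstack([p])[:,:,::-1])
cv2.imwrite('pics/b.png',p2[:,:,::-1])
np.savez('top.npz',p=p,d=d)
for t in ['tin','pin']:
  for cam,dd,cc in(('top',d,c),('scene',d2,c2)):
    for r in mask(cam,t):
        v,u=np.nonzero(r['pixels']&(dd>0)); W=world(cc,dd,u,v)
        print(t,cam,round(r['score'],2),r['extent'],np.median(W,0).round(),W.min(0).round(),W.max(0).round(),p[v,u].mean(0).round() if cam=='top' else p2[v,u].mean(0).round())
s=robot.sense();print(s['clock'],s['tool_rot'],c['position'],c['fx'])
E
```

```text
pics
tin top 0.77 [120.2, 268.2, 199.6, 342.6] [199. 365.  70.] [ 98. 269.  -7.] [307. 491.  92.] [33. 94. 45.]
tin top 0.61 [233.2, 151.5, 296.5, 214.0] [560.  82.  69.] [465. -15.   0.] [659. 182.  91.] [134. 135. 131.]
tin scene 0.95 [215.7, 68.4, 287.4, 133.6] [215. 344.  69.] [ 69. 268.  -5.] [303. 534.  92.] [36. 86. 47.]
tin scene 0.67 [274.4, 186.3, 358.7, 268.8] [573.  66.  69.] [441. -18.  -4.] [661. 227.  91.] [138. 139. 139.]
pin top 0.67 [387.0, 180.3, 409.0, 207.3] [ 534. -338.   10.] [ 492. -354.   -3.] [ 596. -290.   46.] [65. 64. 62.]
pin top 0.65 [348.5, 216.7, 384.4, 226.0] [ 460. -209.   12.] [ 440. -257.   -5.] [ 474. -165.   43.] [121.  76.  45.]
pin scene 0.82 [197.4, 343.8, 232.7, 398.1] [ 525. -331.    9.] [ 479. -354.   -5.] [ 596. -281.   44.] [38. 40. 41.]
pin scene 0.75 [188.0, 285.2, 224.8, 326.9] [ 454. -229.   10.] [ 426. -264.   -6.] [ 471. -150.   44.] [118.  63.  28.]
0.3 [[ 9.10716632e-01  4.13031619e-01 -3.11059972e-04]
 [ 4.13031736e-01 -9.10716348e-01  7.20055125e-04]
 [ 1.41181326e-05 -7.84243820e-04 -9.99999692e-01]] [ 205.41526469   37.72846783 1399.7396065 ] 471.58505332553165
```

View pics/a.png

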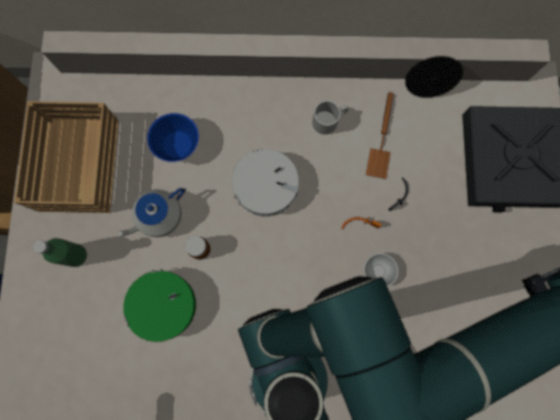

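```bash
python3 - <<'E'
import cv2,numpy as np
p=cv2.imread('pics/a.png')
a=cv2.resize(p[145:220,225:305],None,fx=5,fy=5,interpolation=cv2.INTER_CUBIC)
b=cv2.resize(p[165:240,340:420],None,fx=5,fy=5,interpolation=cv2.INTER_CUBIC)
cv2.imwrite('pics/c.png',np.hstack([a,b]))
E
```

```text
(no output)
```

View pics/c.png

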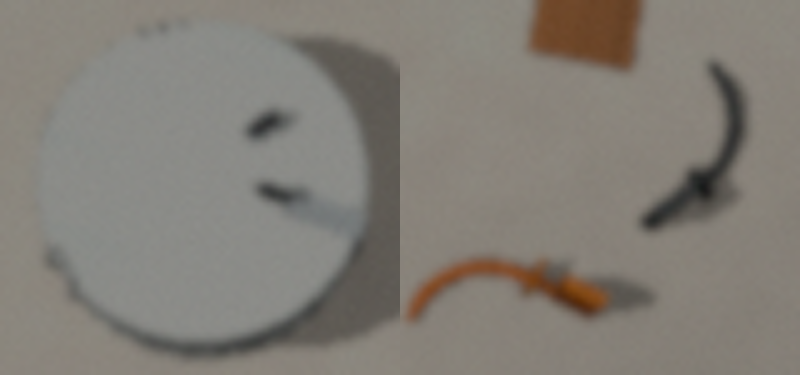

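The top view shows two tins and two pins. The tins are the grey aluminium one at (265,182) and a green one at (160,305). The pins are the steel one at (398,193) and an orange one at (362,222). The enlarged crop confirms that the grey tin with its dark eyes at (278,169) and (282,183), and the dark steel pin, fit the description.

```bash
cat >> h.py <<'E'
def toolpose():
    s=robot.sense(); return np.array(s['eef_pos']),np.array(s['tool_rot']),s
def move_to(pos,yaw):
    """shift (mm) and rotvec in tool axes to reach tool-down pose with tool x at yaw deg"""
    from scipy.spatial.transform import Rotation as R
    p,T,s=toolpose(); a=np.radians(yaw)
    G=np.array([[np.cos(a),np.sin(a),0],[np.sin(a),-np.cos(a),0],[0,0,-1]])
    return (T.T@(np.array(pos)-p)).round(2),R.from_matrix(T.T@G).as_rotvec(degrees=True).round(2)
E
python3 - <<'E'
from h import *
p,T,s=toolpose(); c=optics.calibration('wrist')
print('cam in tool',(T.T@(np.array(c['position'])-p)).round(1),(T.T@np.array(c['orientation'])).round(3),c['fx'],c['cx'],c['cy'])
z=np.load('top.npz'); ct=optics.calibration('top'); d=z['d']
def at(u,v,h):
    r=np.array(ct['orientation'])@np.array([(u-ct['cx'])/ct['fx'],(v-ct['cy'])/ct['fy'],1]); o=np.array(ct['position']); return (o+r*(h-o[2])/r[2]).round(1)
X=lambda u,v:(225+u/5-.4,145+v/5-.4); Y=lambda u,v:(340+(u-400)/5-.4,165+v/5-.4)
print('eyes',at(*X(265,125),80),at(*X(270,190),80),'strap rim',at(*X(355,225),70))
v,u=np.mgrid[140:225,225:305]; W=world(ct,d,u.ravel(),v.ravel()); m=abs(W[:,2]-70)<4
print('lid',W[m].min(0),W[m].max(0))
print('pin tab',at(*Y(650,222),40),at(*Y(700,185),20),'tip',at(*Y(712,65),5))
E
```

```text
cam in tool [  66.6    0.7 -170.2] [[-0.    -0.966 -0.258]
 [ 1.    -0.    -0.   ]
 [ 0.    -0.258  0.966]] 316.0040380406027 284.22801634342255 208.7118047893326
eyes [591.3  44.7  80. ] [552.4  41.   80. ] strap rim [535.   -8.7  70. ]
lid [464.77280754 -15.60965455  66.00456152] [657.7717356  177.69114736  73.97804714]
pin tab [ 488.9 -287.    40. ] [ 516.3 -322.4   20. ] tip [ 595.1 -336.1    5. ]
```

carry_out([
  [0.332,-0.19,0.065,0,0,-99.6,1],
  [0.332,-0.19,0.065,0,0,-99.6,1],
  [0.332,-0.19,0.065,0,0,-99.6,1],
  [0.332,-0.19,0.065,0,0,-99.6,1],
  [0.332,-0.19,0.065,0,0,-99.6,1],
], grip_force=40)

```text
clock: 0.92
eef_pos: [460.1, -363.3, 162.9]
tool_rot: [[0.2, 0.98, 0.001], [0.98, -0.2, -0.0], [-0.0, 0.001, -1.0]]
wrist_force: [0.5, -0.2, -0.0]
grip_width: 88.2
grasp_force: 0.0
```

```bash
python3 - <<'E'
from h import *
print(toolpose()[2]['eef_pos'],toolpose()[2]['q'],move_to([503,-305,150],124))
E
```

```text
[ 460.07632204 -363.30899904  162.85313668] [-4.07342763e+01  7.76873128e+00  1.06342259e+02  4.90305313e-03
  6.58483488e+01 -2.91849798e+01] (array([65.73, 30.37, 12.85]), array([ 3.000e-02,  3.000e-02, -4.555e+01]))
```

carry_out([
  [0.066,0.03,0.013,0,0,-45.5,1],
  [0.066,0.03,0.013,0,0,-45.5,1],
  [0.066,0.03,0.013,0,0,-45.5,1],
  [0.066,0.03,0.013,0,0,-45.5,1],
  [0.066,0.03,0.013,0,0,-45.5,1],
])

```text
clock: 1.55
eef_pos: [502.2, -306.3, 149.9]
tool_rot: [[-0.556, 0.831, -0.0], [0.831, 0.556, -0.0], [0.0, -0.0, -1.0]]
wrist_force: [0.3, -0.1, 0.5]
grip_width: 88.0
grasp_force: 0.0
```

```bash
cat > fitpin.py <<'E'
from h import *
from scipy.optimize import minimize
def model(n=2):
    # dense outline polygons of the pin (x,y,z) in pin frame
    t=np.linspace(-90,5,60); w=np.where(t<-10,4.5,np.interp(t,[-10,5],[4.5,3.0])); a=np.radians(t)
    o=np.stack([32.5+(50+w)*np.cos(a),50+(50+w)*np.sin(a),0*a+4.5],1); i=np.stack([32.5+(50-w)*np.cos(a),50+(50-w)*np.sin(a),0*a+4.5],1)
    rod=np.vstack([[[30,-4.5,4.5]],o,i[::-1],[[30,4.5,4.5]]])
    def box(x0,x1,y0,y1,z0,z1): return np.array([[x,y,z] for x in(x0,x1) for y in(y0,y1) for z in(z0,z1)],float)
    return rod,box(-14,14,-5,5,0,40),box(26,30,-11,11,0,22),box(10,27,-4.5,4.5,0,9)
def render(c,q,shape,zoff=0,z0=0):
    x,y,th=q; a=np.radians(th); R=np.array([[np.cos(a),-np.sin(a),0],[np.sin(a),np.cos(a),0],[0,0,1]])
    m=np.zeros(shape,np.uint8); C=np.array(c['orientation'])
    for k,P in enumerate(model()):
        Q=((P@R.T+[x,y,z0])-np.array(c['position']))@C
        uv=np.stack([c['fx']*Q[:,0]/Q[:,2]+c['cx'],c['fy']*Q[:,1]/Q[:,2]+c['cy']],1)
        if k: uv=cv2.convexHull(uv.astype(np.float32))[:,0]
        cv2.fillPoly(m,[np.round(uv*16).astype(np.int32)],255,cv2.LINE_AA,4)
    return m/255.
def fit(c,mask,q0):
    M=cv2.GaussianBlur(mask.astype(np.float32),(0,0),1.0)
    f=lambda q:((cv2.GaussianBlur(render(c,q,mask.shape),(0,0),1.0)-M)**2).sum()
    best=None
    for d in(-12,0,12):
        r=minimize(f,[q0[0],q0[1],q0[2]+d],method='Nelder-Mead',options=dict(initial_simplex=np.array([[0,0,0],[6,0,0],[0,6,0],[0,0,8]])+[q0[0],q0[1],q0[2]+d],xatol=.02,fatol=.05))
        if best is None or r.fun<best.fun: best=r
    return best
E
python3 - <<'E'
from fitpin import *
p,T,s=toolpose(); im,d,c=cap('wrist','d.png')
np.savez('pinview.npz',im=im,d=d,pos=c['position'],ori=c['orientation'])
for r in mask('wrist','pin'):
    v,u=np.nonzero(r['pixels']&(d>0)); W=world(c,d,u,v)
    print(round(r['score'],2),r['extent'],W.min(0).round(),W.max(0).round(),im[v,u].mean(0))
    if im[v,u].mean(0)[0]-im[v,u].mean(0)[2]<30:
        b=fit(c,r['pixels'],[503,-305,-56]); print('fit',b.x,b.fun,r['pixels'].sum())
        e=cv2.Canny((render(c,b.x,im.shape[:2])*255).astype(np.uint8),80,160)
        o=im.copy(); o[e>0]=[255,0,0]; cv2.imwrite('pics/e.png',cv2.resize(o[:,:,::-1],None,fx=1.4,fy=1.4))
        np.save('pinfit.npy',b.x)
print(p,s['wrist_force'])
E
```

```text
0.91 [276.5, 175.7, 344.7, 266.3] [ 492. -353.   -1.] [ 598. -289.   43.] [36.19510061 39.41032371 41.63342082]
fit [ 504.6629148  -303.64783438  -52.61013343] 63.24227168164537 1149
0.85 [251.2, 5.2, 336.2, 121.9] [ 435. -261.   -2.] [ 473. -147.   43.] [145.56670602  69.040732     8.88547816]
[ 502.15491163 -306.29686034  149.93040185] [ 0.30647752 -0.08195727  0.45559399]
```

View pics/e.png

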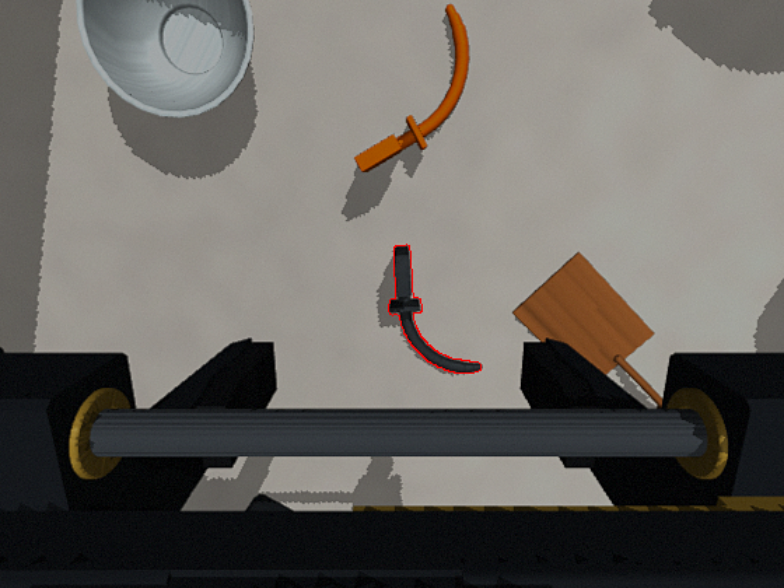

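carry_out([
  [0.001,0.0036,0.045,0,0,-3.6,0.6],
  [0.001,0.0036,0.07,0,0,-3.6,0.6],
  [0.001,0.0036,0.09,0,0,-3.6,0.6],
  [0.001,0.0036,0.09,0,0,-3.6,0.6],
])

```text
clock: 2.15
eef_pos: [503.3, -302.9, 58.2]
tool_rot: [[-0.604, 0.797, -0.003], [0.797, 0.604, 0.002], [0.003, -0.001, -1.0]]
wrist_force: [-0.1, 0.2, 0.3]
grip_width: 52.9
grasp_force: 0.0
```

```bash
python3 - <<'E'
from fitpin import *
z=np.load('pinview.npz'); c=optics.calibration('wrist'); q=np.load('pinfit.npy')
c1=dict(c,position=z['position'] if 'position' in z else z['pos'],orientation=z['ori'])
def refine(c,im,q):
    near=cv2.dilate((render(c,q,im.shape[:2])>.3).astype(np.uint8),np.ones((9,9)))>0
    m=near&(im.max(2)<80); b=fit(c,m,q); return b.x,b.fun,m.sum()
a=refine(c1,z['im'],q); print(a)
p,T,s=toolpose(); im,d,c=cap('wrist'); b=refine(c,im,a[0]); print(b)
for x,pp,TT in((b[0],p,T),): print('pin in tool',(TT.T@(np.array([x[0],x[1],0])-pp)).round(2),'yawtool',np.degrees(np.arctan2(TT[1,0],TT[0,0])))
e=cv2.Canny((render(c,b[0],im.shape[:2])*255).astype(np.uint8),80,160); o=im.copy(); o[e>0]=[255,0,0]; cv2.imwrite('pics/f.png',cv2.resize(o[:,:,::-1],None,fx=1.4,fy=1.4))
print(p,move_to([b[0][0],b[0][1],5],180+b[0][2]))
E
```

```text
(array([ 504.31452282, -303.77179865,  -52.82427755]), np.float64(37.14070098016778), np.int64(1206))
(array([ 505.99239482, -305.0849333 ,  -52.78671257]), np.float64(536.8723801886463), np.int64(2960))
pin in tool [-3.54  0.95 58.2 ] yawtool 127.17839547567166
[ 503.26991414 -302.94865295   58.21045845] (array([-2.28,  0.5 , 54.6 ]), array([-0.02, -0.06, -0.03]))
```

View pics/f.png

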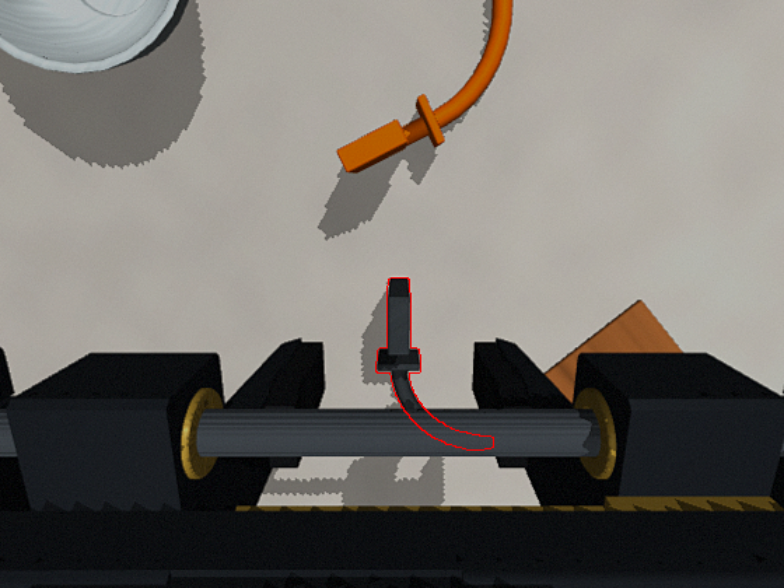

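carry_out([
  [-0.0028,0.0006,0.03,0,0,0,0.6],
  [-0.0028,0.0006,0.05,0,0,0,0.6],
  [-0.0028,0.0006,0.054,0,0,0,0.6],
  [-0.0028,0.0006,0.054,0,0,0,0.6],
])

```text
clock: 2.7
eef_pos: [506.8, -305.6, 6.2]
tool_rot: [[-0.605, 0.796, 0.0], [0.796, 0.605, -0.0], [-0.0, 0.0, -1.0]]
wrist_force: [0.2, -0.6, 0.0]
grip_width: 53.0
grasp_force: 0.0
```

carry_out([
  [0,0,0,0,0,0,0.3],
  [0,0,0,0,0,0,0],
  [0,0,0,0,0,0,0],
  [0,0,0,0,0,0,0],
  [0,0,0,0,0,0,0],
], grip_force=45)

```text
clock: 3.32
eef_pos: [506.7, -305.6, 6.0]
tool_rot: [[-0.605, 0.796, -0.0], [0.796, 0.605, -0.0], [0.0, -0.0, -1.0]]
wrist_force: [-0.2, -0.1, 0.8]
grip_width: 9.5
grasp_force: 44.9
```

```bash
python3 - <<'E'
from fitpin import *
p,T,s=toolpose(); im,d,c=cap('wrist','g.png'); q=[506,-305,-52.8]
np.savez('grip.npz',im=im,d=d,pos=c['position'],ori=c['orientation'],T=T,p=p)
print(p,np.degrees(np.arctan2(T[1,0],T[0,0])),s['wrist_force'],s['moment'],s['grip_width'],s['grasp_force'])
e=cv2.Canny((render(c,q,im.shape[:2])*255).astype(np.uint8),80,160); o=im.copy(); o[e>0]=[255,0,0]
o=np.hstack([im[150:350,180:380],o[150:350,180:380]])
cv2.imwrite('pics/g2.png',cv2.resize(o[:,:,::-1],None,fx=2,fy=2))
E
```

```text
[ 506.66779873 -305.55683524    5.99740921] 127.21164742445627 [-0.18635319 -0.11110839  0.76635584] [ 0.00994642 -0.04411769  0.00794119] 9.528697151247354 44.94662940502167
```

View pics/g2.png

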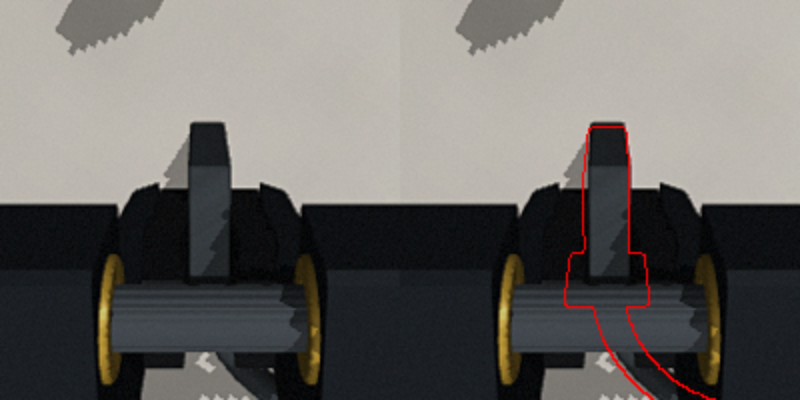

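The grasp is good: the tab is centred between the pads, with its rear end at crop row 122, about 2 px behind the overlay.

```bash
python3 - <<'E'
from h import *
z=np.load('grip.npz'); im=z['im'].astype(int).sum(2)/3; c=optics.calibration('wrist'); T,p=z['T'],z['p']
C=T.T@z['ori']; o=T.T@(z['pos']-p)
pr=im[195:300,278:291].mean(1); print(pr.round().astype(int).tolist())
def xat(row,tz):  # tool x on plane tool z=tz
    r=C@np.array([0,(row-c['cy'])/c['fy'],1]); k=(tz-o[2])/r[2]; return o[0]+k*r[0]
g=np.gradient(pr)
for lo,hi,tz,n in((205,218,p[2],'bottom rear'),(225,240,p[2]-40,'top rear'),(278,296,p[2]-40,'front')):
    k=slice(lo-195,hi-195); w=abs(g[k]); row=(np.arange(lo,hi)*w).sum()/w.sum(); print(n,row,xat(row,tz))
print(im[220:224,265:305].mean(0).round().astype(int).tolist())
E
```

```text
[184, 184, 184, 183, 184, 183, 184, 184, 184, 184, 183, 184, 184, 186, 191, 166, 59, 19, 27, 28, 30, 30, 28, 30, 29, 29, 30, 30, 30, 29, 31, 30, 30, 29, 30, 30, 29, 30, 51, 56, 58, 58, 57, 57, 58, 59, 58, 59, 59, 61, 59, 61, 60, 62, 61, 61, 60, 60, 60, 60, 60, 59, 58, 58, 59, 58, 58, 58, 59, 58, 57, 56, 56, 53, 54, 52, 51, 50, 47, 47, 50, 53, 50, 50, 49, 47, 47, 45, 44, 44, 42, 42, 39, 18, 13, 12, 13, 32, 37, 37, 56, 62, 49, 45, 56]
bottom rear 210.62046370967735 16.972619548845444
top rear 232.7233231707318 17.4576456140151
front 290.0145148968679 -11.526707448049905
[184, 184, 185, 186, 186, 183, 152, 136, 117, 89, 10, 28, 30, 30, 29, 31, 31, 31, 29, 29, 29, 29, 30, 28, 30, 30, 26, 19, 79, 179, 190, 186, 185, 186, 185, 185, 185, 185, 186, 185]
```

carry_out([
  [0,0,-0.03,0,0,0,0],
  [0,0,-0.08,0,0,0,0],
  [0,0,-0.14,0,0,0,0],
  [0,0,-0.19,0,0,0,0],
  [0,0,-0.2,0,0,0,0],
])

```text
clock: 4.0
eef_pos: [508.9, -307.0, 210.6]
tool_rot: [[-0.605, 0.796, 0.007], [0.796, 0.605, -0.004], [-0.007, 0.003, -1.0]]
wrist_force: [-0.6, -0.8, -2.0]
grip_width: 9.3
grasp_force: 44.9
```

carry_out([
  [0.044,0.044,0.0,0,0,10,0],
  [0.087,0.087,0,0,0,20,0],
  [0.131,0.131,0,0,0,30,0],
  [0.175,0.175,0,0,0,40,0],
  [0.2184,0.2185,0.01,0,0,50,0],
])

```text
clock: 4.62
eef_pos: [546.5, -10.1, 196.0]
tool_rot: [[0.21, 0.978, -0.002], [0.978, -0.21, 0.0], [-0.0, -0.002, -1.0]]
wrist_force: [1.2, 0.9, -0.3]
grip_width: 9.5
grasp_force: 44.9
```

```bash
python3 - <<'E'
from h import *
print(toolpose()[0],toolpose()[2]['wrist_force'],move_to([548.5,.6,125],62))
E
```

```text
[546.45880671 -10.09669981 195.98641097] [ 1.15573245  0.8627538  -0.29948177] (array([10.9 , -0.13, 70.98]), array([-0.1 ,  0.02, 15.86]))
```

carry_out([
  [0,0,0.03,0,0,8,0],
  [0,0,0.055,0,0,15,0],
  [0,0,0.071,0,0,15,0],
  [0,0,0.071,0,0,15,0],
  [0,0,0.071,0,0,15,0],
])

```text
clock: 5.25
eef_pos: [547.7, -12.4, 127.2]
tool_rot: [[0.451, 0.893, 0.001], [0.893, -0.451, -0.0], [0.0, 0.001, -1.0]]
wrist_force: [-0.2, 0.6, -0.2]
grip_width: 9.4
grasp_force: 44.9
```

```bash
python3 - <<'E'
from h import *
p,T,s=toolpose(); im,d,c=cap('wrist','k.png')
np.savez('tin1.npz',im=im,d=d,pos=c['position'],ori=c['orientation'],T=T,p=p)
print(p,np.degrees(np.arctan2(T[1,0],T[0,0])),s['wrist_force'],s['qvel'])
E
```

```text
[547.68827966 -12.35648886 127.22983438] 63.21821712474438 [-0.19330396  0.55479461 -0.23470038] [ 0.01598045 -0.63810781 -0.7279578  -0.09002079 -0.05032149  0.25693387]
```

View pics/k.png

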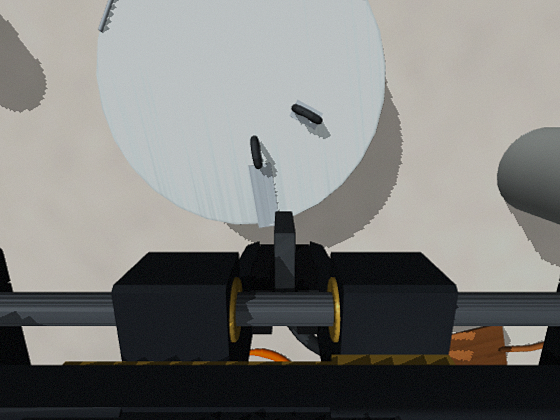

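The picture shows the lid's eye at (307,114), the strap's eye at (256,152) with the strap running down from it, and the held tab at (285,225). Next I fit ring models to both eyes.

```bash
cat > eyes.py <<'E'
from h import *
from scipy.optimize import minimize, least_squares
def proj(P,c):
    Q=(P-np.array(c['position']))@np.array(c['orientation']); return np.stack([c['fx']*Q[:,0]/Q[:,2]+c['cx'],c['fy']*Q[:,1]/Q[:,2]+c['cy']],1),Q[:,2]
def ring(c,q,shape):
    x,y,h=q; a=np.radians(h); n=np.array([-np.sin(a),np.cos(a),0]) # hole axis at heading h; ring plane spans n and z
    t=np.linspace(0,2*np.pi,90); P=np.array([x,y,78])+8.8*(np.cos(t)[:,None]*n+np.sin(t)[:,None]*np.array([0,0,1])); P=P[P[:,2]>69.5]
    uv,z=proj(P,c); m=np.zeros(shape,np.uint8)
    for (u,v),zz in zip(uv,z): cv2.circle(m,(int(round(u*16)),int(round(v*16))),int(round(2.5*c['fx']/zz*16)),255,-1,cv2.LINE_AA,4)
    return m/255.
def fiteye(c,im,q0,thr=75):
    m0=cv2.dilate((ring(c,q0,im.shape[:2])>.3).astype(np.uint8),np.ones((13,13)))>0
    M=cv2.GaussianBlur((m0&(im.max(2)<thr)).astype(np.float32),(0,0),.8)
    f=lambda q:((cv2.GaussianBlur(ring(c,q,im.shape[:2]),(0,0),.8)-M)**2).sum()
    r=min((minimize(f,q0,method='Nelder-Mead',options=dict(initial_simplex=np.array([q0,[q0[0]+4,q0[1],q0[2]],[q0[0],q0[1]+4,q0[2]],[q0[0],q0[1],q0[2]+s]]),xatol=.01,fatol=.01)) for s in(12,-12)),key=lambda r:r.fun)
    return r.x,r.fun,M.sum()
def onplane(c,u,v,h):
    r=np.array(c['orientation'])@np.array([(u-c['cx'])/c['fx'],(v-c['cy'])/c['fy'],1]); o=np.array(c['position']); return o+r*(h-o[2])/r[2]
def centre(S,L):
    m=(S+L)/2; d=L-S; l=np.hypot(*d); n=np.array([-d[1],d[0]])/l; return m+n*np.sqrt(2500-l*l/4)
E
python3 - <<'E'
from eyes import *
z=np.load('tin1.npz'); c=dict(optics.calibration('wrist'),position=z['pos'],orientation=z['ori']); im=z['im']; T,p=z['T'],z['p']
S0=onplane(c,256,152,80);L0=onplane(c,307,114,80); print(S0,L0)
S,fs,ns=fiteye(c,im,[S0[0],S0[1],-18]); L,fl,nl=fiteye(c,im,[L0[0],L0[1],37]); print(S,fs,ns,L,fl,nl)
print('dist',np.hypot(*(S-L)[:2])); O=centre(S[:2],L[:2]); print('O',O,'angS',np.degrees(np.arctan2(*(S[:2]-O)[::-1])),'angL',np.degrees(np.arctan2(*(L[:2]-O)[::-1])))
for n,e in(('S',S),('L',L),('O',O)): print(n,'tool',(T.T@(np.array([e[0],e[1],78])-p)).round(2))
# rim from light-lid boundary: rays outwards
g=im.astype(np.float32).sum(2)/3; C=onplane(c,240,90,70)[:2]; pts=[]
for a in np.arange(0,360,2):
    rr=np.arange(80,112,.25); P=np.stack([C[0]+rr*np.cos(np.radians(a)),C[1]+rr*np.sin(np.radians(a)),0*rr+70],1); uv,_=proj(P,c)
    if uv.min()<2 or uv[:,0].max()>557 or uv[:,1].max()>235: continue
    v=cv2.remap(cv2.GaussianBlur(g,(0,0),.7),uv[:,0].astype(np.float32)[:,None],uv[:,1].astype(np.float32)[:,None],cv2.INTER_LINEAR)[:,0]
    k=np.argmax(abs(np.gradient(v))); pts.append(P[k,:2])
pts=np.array(pts); r=least_squares(lambda q:np.hypot(*(pts-q[:2]).T)-q[2],[*C,98],loss='soft_l1',f_scale=.5); print('rim',r.x,len(pts),r.cost)
Ct=r.x[:2]; l=L[:2]-Ct; print('L r',np.hypot(*l),'yaw L',np.degrees(np.arctan2(l[1],l[0])-np.arctan2(-23.7,41)),'yaw O',np.degrees(np.arctan2(*(O-Ct)[::-1]))-90)
o=im.copy()
for R in(ring(c,S,im.shape[:2]),ring(c,L,im.shape[:2])): o[cv2.Canny((R*255).astype(np.uint8),80,160)>0]=[255,0,0]
cv2.imwrite('pics/l.png',cv2.resize(np.hstack([im[90:190,230:330],o[90:190,230:330]])[:,:,::-1],None,fx=4,fy=4,interpolation=cv2.INTER_NEAREST))
# tab in hand
pr=g[195:300,278:291].mean(1); print(pr[5:50].round().astype(int).tolist()); print(g[220:224,265:305].mean(0).round().astype(int).tolist())
E
```

```text
[553.43685486  38.58435326  80.        ] [595.23501085  45.26154304  80.        ]
[553.23158063  38.26856613 -19.69648032] 34.53357474331497 265.0 [595.12902759  45.40370638  36.77929356] 20.82275315066533 271.0
dist 42.500662207905584
O [566.58199978  86.45327645] angS -105.48632545833658 angL -55.18416031990245
S tool [ 47.68 -17.89  49.23]
L tool [72.93 16.29 49.26]
O tool [ 96.71 -27.69  49.24]
rim [564.13205474  81.2247285   96.73953733] 96 17.74546815171457
L r 47.37043331005363 yaw L -19.099403250704405 yaw O -25.106417809655383
[188, 189, 185, 188, 188, 189, 188, 188, 189, 189, 197, 75, 10, 22, 26, 26, 26, 25, 26, 25, 26, 27, 25, 27, 26, 26, 27, 26, 25, 26, 26, 26, 25, 47, 53, 55, 54, 52, 53, 54, 54, 55, 56, 55, 56]
[155, 157, 159, 159, 160, 160, 163, 168, 168, 129, 11, 24, 28, 27, 27, 27, 26, 29, 26, 26, 25, 27, 24, 25, 25, 27, 25, 16, 45, 115, 124, 118, 118, 118, 119, 118, 119, 117, 118, 118]
```

View pics/l.png

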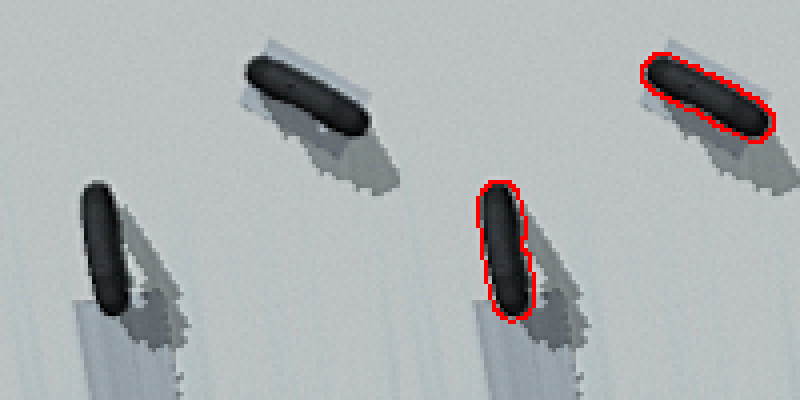

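Both ring fits sit on the eyes. The lid eye is 47.37 mm from the tin's centre against 47.36 drawn, and all the yaw cues give about -19°. A second view at another tool yaw will show the camera's own offset.

carry_out([
  [0.01,0.009,0,0,0,-10,0],
  [0.02,0.018,0,0,0,-20,0],
  [0.03,0.027,0,0,0,-30,0],
  [0.04,0.036,0,0,0,-40,0],
  [0.05,0.045,0,0,0,-50,0],
])

```text
clock: 5.92
eef_pos: [611.4, 12.1, 128.3]
tool_rot: [[-0.399, 0.917, 0.003], [0.917, 0.399, -0.0], [-0.001, 0.002, -1.0]]
wrist_force: [-0.0, -0.2, -1.3]
grip_width: 9.4
grasp_force: 44.9
```

carry_out([
  [0,0,0,0,0,-10,0],
  [0,0,0,0,0,-20,0],
  [0,0,0,0,0,-28,0],
  [0,0,0,0,0,-28,0],
  [0,0,0,0,0,-28,0],
])

```text
clock: 6.55
eef_pos: [610.4, 12.1, 127.6]
tool_rot: [[-0.778, 0.629, 0.001], [0.629, 0.778, -0.0], [-0.001, 0.001, -1.0]]
wrist_force: [-0.1, -0.8, -1.6]
grip_width: 9.3
grasp_force: 44.9
```

```bash
python3 - <<'E'
from eyes import *
p,T,s=toolpose(); im,d,c=cap('wrist','m.png')
np.savez('tin2.npz',im=im,d=d,pos=c['position'],ori=c['orientation'],T=T,p=p)
print(p,np.degrees(np.arctan2(T[1,0],T[0,0])),s['wrist_force'])
S,fs,ns=fiteye(c,im,[553.2,38.3,-19]); L,fl,nl=fiteye(c,im,[595.1,45.4,36]); print(S,fs,ns,L,fl,nl)
o=im.copy()
for R in(ring(c,S,im.shape[:2]),ring(c,L,im.shape[:2])): o[cv2.Canny((R*255).astype(np.uint8),80,160)>0]=[255,0,0]
cv2.imwrite('pics/n.png',o[:,:,::-1])
z=np.load('tin1.npz'); T1=z['T']; A=(T1-T)[:2,:2]
for n,a,b in(('S',np.array([553.232,38.269]),S[:2]),('L',np.array([595.129,45.404]),L[:2])): print(n,'bias tool xy',np.linalg.solve(A,a-b))
E
```

```text
[610.42391666  12.10665466 127.55221261] 141.05082799788718 [-0.0984907  -0.83326096 -1.62951631]
[552.60071806  38.12639828 -18.18526155] 28.299309096642133 235.0 [594.58083256  45.19519838  36.64173824] 34.78751876981888 257.0
S bias tool xy [ 0.51509803 -0.0053448 ]
L bias tool xy [ 0.46149777 -0.07076513]
```

View pics/n.png

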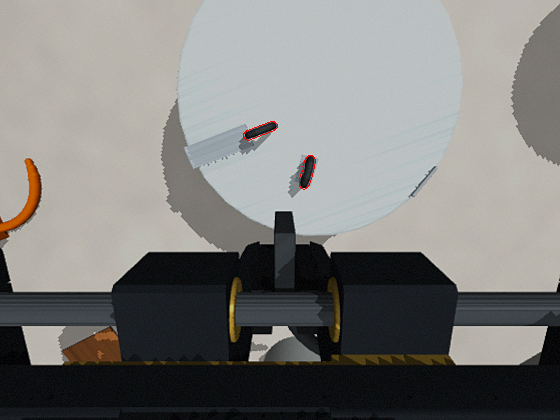

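```bash
cat > path.py <<'E'
from h import *
from scipy.spatial.transform import Rotation as R
O=np.array([566.36,86.0]); K=np.array([-29.75,-50.2])
def tcp(psi,z=79.5,O=O):
    a=np.radians(psi); M=np.array([[np.cos(a),-np.sin(a)],[np.sin(a),np.cos(a)]]); return np.array([*(O+M@K),z])
def avg(n=6):
    P=[];Y=[];F=[];Mo=[];T=[]
    for _ in range(n):
        s=robot.sense(); P.append(s['eef_pos']);F.append(s['wrist_force']);Mo.append(s['moment']);T.append(s['tool_rot']); optics.capture('top')
    T=R.from_matrix(np.array(T)).mean().as_matrix()
    return np.mean(P,0),T,np.mean(F,0),np.mean(Mo,0),np.std(P,0)
def goto(psi,z=79.5,n=6,O=O,p=None,T=None):
    if p is None: p,T,F,M,sd=avg(n); print('pos',p.round(2),'sd',sd.round(2),'psi',round(np.degrees(np.arctan2(T[1,0],T[0,0]))-180,2),'F',F.round(2),'F tool',(T.T@F).round(2),'M',M.round(3),'clk',robot.sense()['clock'])
    a=np.radians(psi+180); G=np.array([[np.cos(a),np.sin(a),0],[np.sin(a),-np.cos(a),0],[0,0,-1]])
    print(psi,z,'shift mm',(T.T@(tcp(psi,z,O)-p)).round(2),'turn',R.from_matrix(T.T@G).as_rotvec(degrees=True).round(2)); return p,T
E
python3 -c "
from path import *
p,T=goto(-121,128,4)"
```

```text
pos [610.14  12.2  127.13] sd [0.11 0.02 0.17] psi -38.89 F [ 0.07 -0.03 -1.73] F tool [-0.07  0.02  1.73] M [ 0.025 -0.115 -0.031] clk 6.8
-121 128 shift mm [134.22  52.53  -0.91] turn [3.000e-02 1.000e-02 8.211e+01]
```

carry_out([
  [0.022,0.009,0,0,0,10.2,0],
  [0.045,0.018,0,0,0,20.4,0],
  [0.067,0.026,0,0,0,30.6,0],
  [0.089,0.035,0,0,0,40.8,0],
  [0.11,0.043,0,0,0,51,0],
])

```text
clock: 7.42
eef_pos: [550.8, 115.4, 126.8]
tool_rot: [[0.003, 1.0, 0.0], [1.0, -0.003, 0.0], [0.0, 0.0, -1.0]]
wrist_force: [0.2, -0.2, -1.1]
grip_width: 9.7
grasp_force: 44.9
```

```bash
python3 -c "
from path import *
p,T=goto(-121,128,4)"
```

```text
pos [550.22 116.12 126.73] sd [0.63 0.84 0.07] psi -90.02 F [ 0.15  0.11 -1.07] F tool [0.11 0.15 1.07] M [ 0.024 -0.045  0.005] clk 7.625
-121 128 shift mm [ 21.23 -11.58  -1.25] turn [-4.000e-02 -2.000e-02  3.098e+01]
```

carry_out([
  [0.007,-0.004,0,0,0,10.2,0],
  [0.014,-0.0075,0,0,0,20.4,0],
  [0.0208,-0.011,0,0,0,31,0],
  [0.0208,-0.011,0,0,0,31,0],
  [0.0208,-0.011,0,0,0,31,0],
])

```text
clock: 8.25
eef_pos: [540.6, 134.9, 126.8]
tool_rot: [[0.509, 0.861, 0.0], [0.861, -0.509, -0.0], [-0.0, 0.0, -1.0]]
wrist_force: [0.1, 0.6, -1.4]
grip_width: 9.1
grasp_force: 44.9
```

```bash
python3 -c "
from path import *
p,T=goto(-121,79.5,6)"
```

```text
pos [540.43 135.04 126.81] sd [0.12 0.13 0.02] psi -120.71 F [-0.1  -0.08 -1.45] F tool [-0.12 -0.04  1.45] M [-0.004 -0.042  0.016] clk 8.55
-121 79.5 shift mm [ 1.08 -2.72 47.31] turn [0.01 0.   0.29]
```

carry_out([
  [0.0011,-0.0027,0.02,0,0,0.3,0],
  [0.0011,-0.0027,0.035,0,0,0.3,0],
  [0.0011,-0.0027,0.044,0,0,0.3,0],
  [0.0011,-0.0027,0.0473,0,0,0.3,0],
  [0.0011,-0.0027,0.0473,0,0,0.3,0],
])

```text
clock: 9.18
eef_pos: [538.5, 137.8, 79.5]
tool_rot: [[0.517, 0.856, -0.0], [0.856, -0.517, -0.0], [-0.0, -0.0, -1.0]]
wrist_force: [0.1, 0.8, -1.3]
grip_width: 9.6
grasp_force: 44.9
```

```bash
python3 -c "
from path import *
p,T=goto(-121,79.5,6)
im,d,c=cap('scene','s1.png')
q=[560,50]; print(c['position'],c['fx'])
P=np.array([[553,37.8,78],[595,45,78],[540,135,80]]); Q=(P-c['position'])@np.array(c['orientation']); print((Q[:,:2]/Q[:,2:]*c['fx']+[c['cx'],c['cy']]).round())
im,d,c=cap('wrist','s2.png')
"
```

```text
pos [538.8  137.89  79.95] sd [0.16 0.04 0.24] psi -121.11 F [ 0.17  0.36 -1.38] F tool [ 0.4  -0.04  1.38] M [ 0.002 -0.046 -0.005] clk 9.475
-121 79.5 shift mm [-0.54  0.15  0.44] turn [ 0.04 -0.03 -0.11]
[ 811.42367933 -503.54500125 1039.54223654] 496.5224324011674
[[304. 230.]
 [321. 236.]
 [319. 197.]]
```

```bash
python3 -c "
from path import *
p,T=goto(-119,n=4)
for s in(-117,-114,-111,-108.5): goto(s,p=p,T=T)"
```

```text
pos [538.48 137.87  79.69] sd [0.06 0.02 0.08] psi -121.11 F [-0.1   0.45 -1.28] F tool [ 0.33 -0.32  1.28] M [ 0.01  -0.056  0.019] clk 9.775
-119 79.5 shift mm [-2.12 -0.59  0.19] turn [ 0.01 -0.01 -2.11]
-117 79.5 shift mm [-3.93 -1.53  0.19] turn [ 0.01 -0.01 -4.11]
-114 79.5 shift mm [-6.7  -2.82  0.19] turn [ 0.02 -0.01 -7.11]
-111 79.5 shift mm [-9.53 -3.97  0.19] turn [ 2.000e-02 -1.000e-02 -1.011e+01]
-108.5 79.5 shift mm [-11.93  -4.81   0.19] turn [ 2.000e-02 -1.000e-02 -1.261e+01]
```

carry_out([
  [-0.0021,-0.0006,0.0002,0,0,-2.1,0],
  [-0.0039,-0.0015,0.0002,0,0,-4.1,0],
  [-0.0067,-0.0028,0.0002,0,0,-7.1,0],
  [-0.0095,-0.004,0.0002,0,0,-10.1,0],
  [-0.0119,-0.0048,0.0002,0,0,-12.6,0],
])

```text
clock: 10.4
eef_pos: [527.9, 130.0, 79.3]
tool_rot: [[0.316, 0.949, -0.0], [0.949, -0.316, -0.0], [-0.0, -0.0, -1.0]]
wrist_force: [0.5, 0.1, -0.8]
grip_width: 9.6
grasp_force: 44.9
```

```bash
python3 -c "
from path import *
p,T=goto(-106,n=4)
for s in(-104,-102,-100,-98): goto(s,p=p,T=T)
im,d,c=cap('wrist'); cv2.imwrite('pics/s3.png',cv2.resize(im[90:410,100:460,::-1],None,fx=2,fy=1.8))"
```

```text
pos [527.83 129.99  79.25] sd [0.14 0.09 0.04] psi -108.44 F [ 0.39  0.33 -1.14] F tool [0.44 0.26 1.14] M [-0.011 -0.058  0.023] clk 10.6
-106 79.5 shift mm [-1.96 -0.95 -0.25] turn [-0.01  0.01 -2.44]
-104 79.5 shift mm [-3.77 -1.88 -0.25] turn [-0.01  0.01 -4.44]
-102 79.5 shift mm [-5.61 -2.75 -0.25] turn [-0.01  0.01 -6.44]
-100 79.5 shift mm [-7.49 -3.55 -0.25] turn [-0.01  0.01 -8.44]
-98 79.5 shift mm [-9.38 -4.29 -0.25] turn [-1.000e-02  1.000e-02 -1.044e+01]
```

View pics/s3.png

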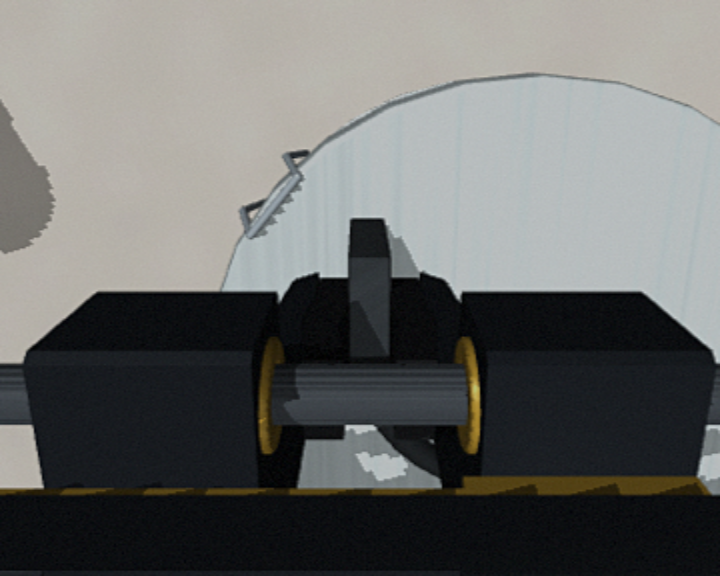

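The tab is still square in the fingers and the eyes are hidden behind the gripper. There are no contact forces, so I carry on by feel in small turns.

carry_out([
  [-0.002,-0.001,-0.0002,0,0,-2.4,0],
  [-0.0038,-0.0019,-0.0002,0,0,-4.4,0],
  [-0.0056,-0.0028,-0.0002,0,0,-6.4,0],
  [-0.0056,-0.0028,-0.0002,0,0,-6.4,0],
])

```text
clock: 11.15
eef_pos: [523.6, 125.6, 79.5]
tool_rot: [[0.21, 0.978, -0.0], [0.978, -0.21, 0.0], [-0.0, -0.0, -1.0]]
wrist_force: [1.0, -0.5, -1.4]
grip_width: 9.6
grasp_force: 44.9
```

```bash
python3 -c "
from path import *
p,T=goto(-100,n=4)
for s in(-98,-96,-94): goto(s,p=p,T=T)"
```

```text
pos [523.68 125.67  79.49] sd [0.07 0.05 0.02] psi -102.13 F [ 0.44  0.11 -1.27] F tool [0.2  0.41 1.27] M [-0.028 -0.045  0.005] clk 11.35
-100 79.5 shift mm [-1.95 -1.2  -0.01] turn [ 0.   -0.   -2.13]
-98 79.5 shift mm [-3.76 -2.15 -0.01] turn [ 0.   -0.   -4.13]
-96 79.5 shift mm [-5.6  -3.02 -0.01] turn [ 0.   -0.   -6.13]
-94 79.5 shift mm [-7.47 -3.84 -0.01] turn [ 0.   -0.   -8.13]
```

carry_out([
  [-0.002,-0.0012,0,0,0,-2.1,0],
  [-0.0038,-0.0021,0,0,0,-4.1,0],
  [-0.0056,-0.003,0,0,0,-6.1,0],
  [-0.0075,-0.0038,0,0,0,-8.1,0],
  [-0.0075,-0.0038,0,0,0,-8.1,0],
])

```text
clock: 11.98
eef_pos: [518.3, 119.1, 79.5]
tool_rot: [[0.07, 0.998, -0.0], [0.998, -0.07, -0.0], [-0.0, -0.0, -1.0]]
wrist_force: [0.5, 0.1, -2.2]
grip_width: 9.5
grasp_force: 44.9
```

```bash
python3 -c "
from path import *
p,T=goto(-91,n=5)
for s in(-88,-85,-82): goto(s,p=p,T=T)"
```

```text
pos [518.4  119.13  79.5 ] sd [0.06 0.05 0.02] psi -94.03 F [ 0.4   0.05 -1.31] F tool [0.08 0.39 1.31] M [-0.004 -0.085  0.026] clk 12.225
-91 79.5 shift mm [-2.63 -1.53  0.  ] turn [ 0.   -0.   -3.03]
-88 79.5 shift mm [-5.37 -2.88  0.  ] turn [ 0.   -0.   -6.03]
-85 79.5 shift mm [-8.18 -4.07  0.  ] turn [ 0.   -0.   -9.03]
-82 79.5 shift mm [-11.05  -5.13   0.  ] turn [  0.    -0.   -12.03]
```

carry_out([
  [-0.0026,-0.0015,0,0,0,-3,0],
  [-0.0054,-0.0029,0,0,0,-6,0],
  [-0.0082,-0.0041,0,0,0,-9,0],
  [-0.011,-0.0051,0,0,0,-12,0],
  [-0.011,-0.0051,0,0,0,-12,0],
])

```text
clock: 12.85
eef_pos: [512.5, 108.5, 79.5]
tool_rot: [[-0.138, 0.99, -0.0], [0.99, 0.138, 0.0], [0.0, -0.0, -1.0]]
wrist_force: [-0.6, 0.0, -1.6]
grip_width: 9.3
grasp_force: 44.9
```

```bash
python3 -c "
from path import *
p,T=goto(-79,n=4)
for s in(-76,-73,-70): goto(s,p=p,T=T)"
```

```text
pos [512.57 108.59  79.49] sd [0.07 0.07 0.03] psi -82.07 F [-0.02 -0.07 -1.47] F tool [-0.06 -0.03  1.47] M [-0.017 -0.095 -0.006] clk 13.05
-79 79.5 shift mm [-2.77 -1.56 -0.01] turn [ 0.   -0.   -3.07]
-76 79.5 shift mm [-5.52 -2.9  -0.01] turn [ 0.   -0.   -6.07]
-73 79.5 shift mm [-8.33 -4.1  -0.01] turn [ 0.   -0.   -9.07]
-70 79.5 shift mm [-1.12e+01 -5.15e+00 -1.00e-02] turn [  0.    -0.   -12.07]
```

carry_out([
  [-0.0028,-0.0016,0,0,0,-3.1,0],
  [-0.0055,-0.0029,0,0,0,-6.1,0],
  [-0.0083,-0.0041,0,0,0,-9.1,0],
  [-0.0112,-0.0051,0,0,0,-12.1,0],
  [-0.0112,-0.0051,0,0,0,-12.1,0],
])

```text
clock: 13.68
eef_pos: [509.0, 96.7, 79.5]
tool_rot: [[-0.342, 0.94, -0.0], [0.94, 0.342, 0.0], [0.0, -0.0, -1.0]]
wrist_force: [0.1, 0.2, -2.1]
grip_width: 9.7
grasp_force: 44.9
```

```bash
python3 -c "
from path import *
p,T=goto(-67,n=4)
for s in(-64,-62,-60,-58): goto(s,p=p,T=T)"
```

```text
pos [509.08  96.82  79.51] sd [0.03 0.06 0.02] psi -69.98 F [-0.05 -0.06 -1.87] F tool [-0.04 -0.07  1.87] M [-0.012 -0.095  0.029] clk 13.875
-67 79.5 shift mm [-2.68 -1.57  0.  ] turn [ 0.   -0.   -2.98]
-64 79.5 shift mm [-5.42 -2.92  0.  ] turn [ 0.   -0.   -5.98]
-62 79.5 shift mm [-7.29 -3.74  0.  ] turn [ 0.   -0.   -7.98]
-60 79.5 shift mm [-9.18 -4.49  0.  ] turn [ 0.   -0.   -9.98]
-58 79.5 shift mm [-11.1   -5.17   0.  ] turn [  0.    -0.   -11.98]
```

carry_out([
  [-0.0027,-0.0016,0,0,0,-3,0],
  [-0.0054,-0.0029,0,0,0,-6,0],
  [-0.0073,-0.0037,0,0,0,-8,0],
  [-0.0092,-0.0045,0,0,0,-10,0],
  [-0.0111,-0.0052,0,0,0,-12,0],
])

```text
clock: 14.5
eef_pos: [508.0, 84.6, 79.5]
tool_rot: [[-0.532, 0.847, -0.0], [0.847, 0.532, 0.0], [0.0, -0.0, -1.0]]
wrist_force: [-0.0, -0.3, -0.7]
grip_width: 9.3
grasp_force: 44.9
```

```bash
python3 -c "
from path import *
p,T=goto(-56,n=4)
for s in(-54,-52,-50): goto(s,p=p,T=T)"
```

```text
pos [507.98  84.53  79.49] sd [0.02 0.09 0.02] psi -57.9 F [-0.19 -0.16 -0.89] F tool [-0.04 -0.24  0.89] M [ 0.012 -0.105 -0.026] clk 14.7
-56 79.5 shift mm [-1.71 -0.93 -0.01] turn [-0.  -0.  -1.9]
-54 79.5 shift mm [-3.51 -1.87 -0.01] turn [-0.  -0.  -3.9]
-52 79.5 shift mm [-5.35 -2.76 -0.01] turn [-0.  -0.  -5.9]
-50 79.5 shift mm [-7.21 -3.58 -0.01] turn [-0.  -0.  -7.9]
```

carry_out([
  [-0.0017,-0.0009,0,0,0,-1.9,0],
  [-0.0035,-0.0019,0,0,0,-3.9,0],
  [-0.0054,-0.0028,0,0,0,-5.9,0],
  [-0.0072,-0.0036,0,0,0,-7.9,0],
  [-0.0072,-0.0036,0,0,0,-7.9,0],
])

```text
clock: 15.32
eef_pos: [508.8, 76.4, 79.5]
tool_rot: [[-0.643, 0.766, 0.0], [0.766, 0.643, -0.0], [-0.0, 0.0, -1.0]]
wrist_force: [-0.1, 0.1, -1.2]
grip_width: 9.6
grasp_force: 44.9
```

```bash
python3 -c "
from path import *
p,T=goto(-48,n=4)
for s in(-46,-44,-42): goto(s,p=p,T=T)"
```

```text
pos [508.74  76.51  79.49] sd [0.02 0.06 0.02] psi -50.03 F [-0.26 -0.14 -1.  ] F tool [ 0.06 -0.29  1.  ] M [ 0.016 -0.098  0.02 ] clk 15.525
-48 79.5 shift mm [-1.78 -0.96 -0.01] turn [ 0.   -0.   -2.03]
-46 79.5 shift mm [-3.59 -1.91 -0.01] turn [ 0.   -0.   -4.03]
-44 79.5 shift mm [-5.43 -2.79 -0.01] turn [ 0.   -0.   -6.03]
-42 79.5 shift mm [-7.29 -3.61 -0.01] turn [ 0.   -0.   -8.03]
```

carry_out([
  [-0.0018,-0.001,0,0,0,-2,0],
  [-0.0036,-0.0019,0,0,0,-4,0],
  [-0.0054,-0.0028,0,0,0,-6,0],
  [-0.0073,-0.0036,0,0,0,-8,0],
  [-0.0073,-0.0036,0,0,0,-8,0],
])

```text
clock: 16.15
eef_pos: [510.7, 68.6, 79.5]
tool_rot: [[-0.743, 0.67, 0.0], [0.67, 0.743, 0.0], [-0.0, 0.0, -1.0]]
wrist_force: [0.2, -0.6, -1.2]
grip_width: 9.4
grasp_force: 44.9
```

```bash
python3 -c "
from path import *
p,T=goto(-39,n=4)
for s in(-36,-33,-30): goto(s,p=p,T=T)"
```

```text
pos [510.65  68.67  79.49] sd [0.03 0.03 0.01] psi -42.05 F [-0.19  0.12 -1.62] F tool [ 0.22 -0.04  1.62] M [ 0.021 -0.083  0.012] clk 16.35
-39 79.5 shift mm [-2.73 -1.53 -0.01] turn [ 0.   -0.   -3.05]
-36 79.5 shift mm [-5.47 -2.88 -0.01] turn [ 0.   -0.   -6.05]
-33 79.5 shift mm [-8.28 -4.08 -0.01] turn [ 0.   -0.   -9.05]
-30 79.5 shift mm [-1.115e+01 -5.130e+00 -1.000e-02] turn [  0.    -0.   -12.05]
```

carry_out([
  [-0.0027,-0.0015,0,0,0,-3,0],
  [-0.0055,-0.0029,0,0,0,-6,0],
  [-0.0083,-0.0041,0,0,0,-9,0],
  [-0.0111,-0.0051,0,0,0,-12,0],
  [-0.0111,-0.0051,0,0,0,-12,0],
])

```text
clock: 16.98
eef_pos: [515.6, 57.4, 79.5]
tool_rot: [[-0.865, 0.501, 0.0], [0.501, 0.865, 0.0], [-0.0, 0.0, -1.0]]
wrist_force: [0.6, -0.9, -0.3]
grip_width: 9.5
grasp_force: 44.9
```

```bash
python3 -c "
from path import *
p,T=goto(-27,n=4)
for s in(-24,-22,-20): goto(s,p=p,T=T)
im,d,c=cap('scene'); print(im.shape)
cv2.imwrite('pics/t.png',cv2.resize(im[185:265,265:365,::-1],None,fx=7,fy=7,interpolation=cv2.INTER_CUBIC))"
```

```text
pos [515.48  57.46  79.48] sd [0.06 0.06 0.02] psi -30.08 F [ 0.28 -0.27 -0.99] F tool [-0.38 -0.09  0.99] M [ 0.031 -0.085 -0.017] clk 17.175
-27 79.5 shift mm [-2.71 -1.53 -0.02] turn [ 0.   -0.   -3.08]
-24 79.5 shift mm [-5.46 -2.87 -0.02] turn [ 0.   -0.   -6.08]
-22 79.5 shift mm [-7.32 -3.68 -0.02] turn [ 0.   -0.   -8.08]
-20 79.5 shift mm [-9.22 -4.43 -0.02] turn [  0.    -0.   -10.08]
(420, 560, 3)
```

View pics/t.png

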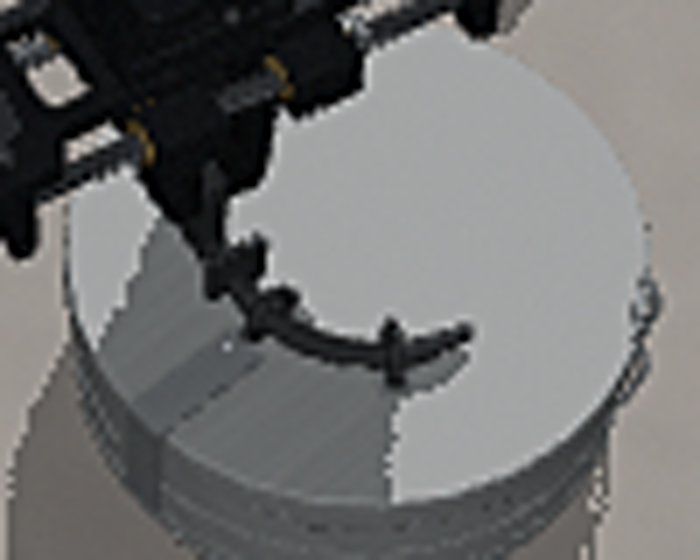

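The view shows the curved rod through both eyes, the strap's eye at crop (270,310) and the lid's at (393,352), with the collar at (235,265) about to reach the strap's eye. I now approach slowly.

carry_out([
  [-0.0027,-0.0015,0,0,0,-3.1,0],
  [-0.0055,-0.0029,0,0,0,-6.1,0],
  [-0.0073,-0.0037,0,0,0,-8.1,0],
  [-0.0092,-0.0044,0,0,0,-10.1,0],
  [-0.0092,-0.0044,0,0,0,-10.1,0],
])

```text
clock: 17.85
eef_pos: [521.3, 49.0, 79.5]
tool_rot: [[-0.94, 0.341, 0.0], [0.341, 0.94, 0.0], [-0.0, 0.0, -1.0]]
wrist_force: [-0.7, 0.6, -2.2]
grip_width: 9.6
grasp_force: 44.9
```

```bash
python3 -c "
from path import *
p,T=goto(-19,n=6)
for s in(-18,-17.5,-17,-16.5,-16): goto(s,p=p,T=T)"
```

```text
pos [521.2   49.06  79.48] sd [0.05 0.03 0.02] psi -19.95 F [-0.37  0.27 -2.  ] F tool [0.44 0.13 2.  ] M [ 0.027 -0.108 -0.013] clk 18.15
-19 79.5 shift mm [-0.93 -0.56 -0.02] turn [ 0.   -0.   -0.95]
-18 79.5 shift mm [-1.82 -1.06 -0.02] turn [ 0.   -0.   -1.95]
-17.5 79.5 shift mm [-2.27 -1.3  -0.02] turn [ 0.   -0.   -2.45]
-17 79.5 shift mm [-2.72 -1.54 -0.02] turn [ 0.   -0.   -2.95]
-16.5 79.5 shift mm [-3.17 -1.77 -0.02] turn [ 0.   -0.   -3.45]
-16 79.5 shift mm [-3.62 -2.   -0.02] turn [ 0.   -0.   -3.95]
```

carry_out([
  [-0.0009,-0.0006,0,0,0,-1,0],
  [-0.0018,-0.0011,0,0,0,-2,0],
  [-0.0023,-0.0013,0,0,0,-2.5,0],
  [-0.0027,-0.0015,0,0,0,-3,0],
  [-0.0027,-0.0015,0,0,0,-3,0],
])

```text
clock: 18.77
eef_pos: [523.3, 46.6, 79.5]
tool_rot: [[-0.957, 0.291, -0.0], [0.291, 0.957, -0.0], [0.0, -0.0, -1.0]]
wrist_force: [0.4, -0.6, -1.5]
grip_width: 9.5
grasp_force: 44.9
```

```bash
python3 -c "
from path import *
p,T=goto(-16.5,n=6)
for s in(-16,-15.5,-15): goto(s,p=p,T=T)"
```

```text
pos [523.28  46.66  79.49] sd [0.02 0.02 0.01] psi -16.92 F [-0.27 -0.14 -1.58] F tool [ 0.22 -0.21  1.58] M [ 0.042 -0.105 -0.014] clk 19.075
-16.5 79.5 shift mm [-0.38 -0.24 -0.01] turn [-0.   -0.   -0.42]
-16 79.5 shift mm [-0.82 -0.5  -0.01] turn [-0.   -0.   -0.92]
-15.5 79.5 shift mm [-1.27 -0.75 -0.01] turn [-0.   -0.   -1.42]
-15 79.5 shift mm [-1.71 -0.99 -0.01] turn [-0.   -0.   -1.92]
```

carry_out([
  [-0.0004,-0.0002,0,0,0,-0.4,0],
  [-0.0008,-0.0005,0,0,0,-0.9,0],
  [-0.0008,-0.0005,0,0,0,-0.9,0],
])

```text
clock: 19.45
eef_pos: [524.0, 45.9, 79.5]
tool_rot: [[-0.961, 0.276, 0.0], [0.276, 0.961, -0.0], [-0.0, -0.0, -1.0]]
wrist_force: [0.6, -0.4, -2.4]
grip_width: 9.6
grasp_force: 44.9
```

```bash
python3 -c "
from path import *
p,T=goto(-15.5,n=6)
for s in(-15,-14.5): goto(s,p=p,T=T)"
```

```text
pos [523.92  45.94  79.49] sd [0.02 0.02 0.01] psi -16.02 F [ 0.09 -0.14 -1.45] F tool [-0.13 -0.11  1.45] M [ 0.037 -0.125  0.   ] clk 19.75
-15.5 79.5 shift mm [-0.44 -0.25 -0.01] turn [ 0.    0.   -0.52]
-15 79.5 shift mm [-0.88 -0.5  -0.01] turn [ 0.    0.   -1.02]
-14.5 79.5 shift mm [-1.32 -0.75 -0.01] turn [ 0.    0.   -1.52]
```

carry_out([
  [-0.0004,-0.0002,0,0,0,-0.5,0],
  [-0.0009,-0.0005,0,0,0,-1,0],
  [-0.0009,-0.0005,0,0,0,-1,0],
])

```text
clock: 20.12
eef_pos: [524.3, 45.3, 79.4]
tool_rot: [[-0.966, 0.259, -0.001], [0.259, 0.966, 0.0], [0.001, 0.0, -1.0]]
wrist_force: [-1.2, -0.1, -0.4]
grip_width: 9.3
grasp_force: 44.9
```

```bash
python3 -c "
from path import *
p,T=goto(-14.5,n=6)
for s in(-14,-13.5): goto(s,p=p,T=T)"
```

```text
pos [524.35  45.33  79.43] sd [0.03 0.01 0.01] psi -15.02 F [-1.65  0.71 -0.24] F tool [1.78 0.25 0.24] M [0.208 0.201 0.018] clk 20.425
-14.5 79.5 shift mm [-0.74 -0.3  -0.07] turn [ 0.   -0.04 -0.52]
-14 79.5 shift mm [-1.18 -0.55 -0.07] turn [ 0.   -0.04 -1.02]
-13.5 79.5 shift mm [-1.62 -0.8  -0.07] turn [ 0.   -0.04 -1.52]
```

carry_out([
  [-0.0004,-0.0002,0,0,0,-0.3,0],
  [-0.0008,-0.0003,0,0,0,-0.5,0],
  [-0.0008,-0.0003,0,0,0,-0.5,0],
])

```text
clock: 20.8
eef_pos: [524.8, 44.9, 79.5]
tool_rot: [[-0.968, 0.251, -0.001], [0.251, 0.968, 0.0], [0.001, 0.0, -1.0]]
wrist_force: [-5.3, 1.9, 1.8]
grip_width: 9.2
grasp_force: 45.0
```

```bash
python3 -c "
from path import *
p,T=goto(-14.5,n=6)
print(tcp(-14.5)-p)"
```

```text
pos [524.75  44.94  79.44] sd [0.01 0.01 0.01] psi -14.52 F [-4.75  2.7   1.8 ] F tool [ 5.28  1.43 -1.79] M [ 0.435  0.69  -0.011] clk 21.1
-14.5 79.5 shift mm [-0.26 -0.03 -0.06] turn [ 0.   -0.07 -0.02]
[ 0.24069623 -0.09468347  0.06454664]
```

carry_out([
  [-0.0004,-0.0001,-0.0001,0,0,-0.2,0],
  [-0.0008,-0.0002,-0.0001,0,0,-0.4,0],
  [-0.0008,-0.0002,-0.0001,0,0,-0.4,0],
])

```text
clock: 21.48
eef_pos: [524.9, 44.7, 79.5]
tool_rot: [[-0.97, 0.244, -0.002], [0.244, 0.97, 0.001], [0.002, 0.0, -1.0]]
wrist_force: [-6.1, 2.3, 2.5]
grip_width: 9.3
grasp_force: 45.0
```

```bash
cat >> path.py <<'E'
def tinF(F):
    a=np.radians(-19.1); return round(-F[0]*np.cos(a)-F[1]*np.sin(a),2),round(F[0]*-np.sin(a)+F[1]*np.cos(a),2),F[2].round(2)
E
python3 -c "
from path import *
p,T,F,M,sd=avg(8); print(p,sd,tinF(F),M,np.degrees(np.arctan2(T[1,0],T[0,0]))-180,robot.sense()['grip_width'])"
```

```text
[524.91775911  44.71084273  79.47124373] [0.01242391 0.01073707 0.00675563] (np.float64(6.79), np.float64(0.68), np.float64(3.09)) [ 0.51928723  0.91102301 -0.01325419] -14.123076800429232 9.352882961812519
```

carry_out([
  [-0.0003,-0.0001,-0.0002,0,0,-0.1,0],
  [-0.0006,-0.0002,-0.0004,0,0,-0.3,0],
  [-0.0006,-0.0002,-0.0004,0,0,-0.3,0],
])

```text
clock: 22.25
eef_pos: [525.0, 44.5, 79.6]
tool_rot: [[-0.971, 0.239, -0.003], [0.239, 0.971, 0.001], [0.004, 0.0, -1.0]]
wrist_force: [-6.4, 3.5, 2.4]
grip_width: 9.3
grasp_force: 45.0
```

```bash
python3 -c "
from path import *
p,T,F,M,sd=avg(8); print(p,sd,tinF(F),M,np.degrees(np.arctan2(T[1,0],T[0,0]))-180,robot.sense()['grip_width'],robot.sense()['clock'])"
```

```text
[524.96371803  44.49844638  79.58065235] [0.00616014 0.01378339 0.00509965] (np.float64(7.29), np.float64(1.15), np.float64(3.25)) [ 0.62826674  1.02058827 -0.01648448] -13.826122117215903 9.234854176088408 22.65
```

carry_out([
  [0,0,0,0,0,0,0],
  [-0.0002,-0.0001,0.0002,0,0,-0.1,0],
  [-0.0004,-0.0002,0.0004,0,0,-0.2,0],
  [-0.0004,-0.0002,0.0004,0,0,-0.2,0],
], grip_force=60)

```text
clock: 23.15
eef_pos: [525.1, 44.3, 79.3]
tool_rot: [[-0.972, 0.236, -0.004], [0.236, 0.972, 0.001], [0.004, 0.0, -1.0]]
wrist_force: [-6.8, 3.7, 4.3]
grip_width: 9.4
grasp_force: 60.0
```

```bash
python3 -c "
from path import *
p,T,F,M,sd=avg(8); print(p,sd,tinF(F),M,np.degrees(np.arctan2(T[1,0],T[0,0]))-180,robot.sense()['grip_width'],robot.sense()['clock'])"
```

```text
[525.05212393  44.34521675  79.30482576] [0.01226769 0.01071201 0.01095826] (np.float64(8.26), np.float64(0.97), np.float64(4.27)) [ 0.70589115  1.19049165 -0.00970178] -13.629026424187657 9.427691079839272 23.55
```

carry_out([
  [-0.0003,-0.0001,0,0,0,-0.1,0],
  [-0.0006,-0.0002,0,0,0,-0.2,0],
  [-0.0006,-0.0002,0,0,0,-0.2,0],
])

```text
clock: 23.92
eef_pos: [525.2, 44.2, 79.3]
tool_rot: [[-0.973, 0.232, -0.005], [0.232, 0.973, 0.001], [0.005, 0.0, -1.0]]
wrist_force: [-9.0, 5.3, 5.2]
grip_width: 9.3
grasp_force: 60.0
```

```bash
python3 -c "
from path import *
p,T,F,M,sd=avg(8); print(p,sd,tinF(F),M,np.degrees(np.arctan2(T[1,0],T[0,0]))-180,robot.sense()['grip_width'],robot.sense()['clock'])"
```

```text
[525.19020273  44.2000208   79.32358185] [0.01578431 0.0084683  0.01096778] (np.float64(9.9), np.float64(1.3), np.float64(5.5)) [ 0.8020054   1.40031639 -0.01973616] -13.432293419346536 9.308045730749493 24.325
```

carry_out([
  [-0.0002,-0.0001,0,0,0,0,0],
  [-0.0002,-0.0001,0,0,0,0,0],
  [-0.0002,-0.0001,0,0,0,0,0],
  [-0.0002,-0.0001,0,0,0,0,0],
  [-0.0002,-0.0001,0,0,0,0,0],
])

```text
clock: 24.95
eef_pos: [525.3, 44.2, 79.3]
tool_rot: [[-0.973, 0.232, -0.005], [0.232, 0.973, 0.002], [0.005, 0.0, -1.0]]
wrist_force: [-8.3, 5.0, 5.9]
grip_width: 9.8
grasp_force: 60.0
```

```bash
python3 -c "
from path import *
p,T,F,M,sd=avg(8); print(p,sd,tinF(F),M,np.degrees(np.arctan2(T[1,0],T[0,0]))-180,robot.sense()['grip_width'],robot.sense()['clock'])"
```

```text
[525.22856643  44.17128483  79.32075944] [0.01454113 0.00955614 0.01453832] (np.float64(9.79), np.float64(1.49), np.float64(5.77)) [ 0.85278197  1.46315667 -0.01188492] -13.432998759248193 9.288461088474222 25.35
```

carry_out([
  [0.0004,0.0001,0,0,0,0.2,0],
  [0.0008,0.0003,0,0,0,0.4,0],
  [0.0008,0.0003,0,0,0,0.4,0],
])

```text
clock: 25.72
eef_pos: [525.0, 44.4, 79.3]
tool_rot: [[-0.971, 0.239, -0.004], [0.239, 0.971, 0.001], [0.004, 0.0, -1.0]]
wrist_force: [-7.2, 3.7, 4.3]
grip_width: 9.6
grasp_force: 60.0
```

```bash
python3 -c "
from path import *
p,T,F,M,sd=avg(6); print(p,sd,tinF(F),M,np.degrees(np.arctan2(T[1,0],T[0,0]))-180,robot.sense()['grip_width'],robot.sense()['clock'])"
```

```text
[525.05771547  44.41487982  79.31549071] [0.01346128 0.0157967  0.0153658 ] (np.float64(8.35), np.float64(1.44), np.float64(4.06)) [ 0.72033482  1.19101744 -0.00721578] -13.829245309182483 8.856837454387135 26.025
```

carry_out([
  [0.0006,0.0002,0,0,0,0.3,0],
  [0.0011,0.0004,0,0,0,0.6,0],
  [0.0016,0.0006,0,0,0,0.8,0],
  [0.0016,0.0006,0,0,0,0.8,0],
])

```text
clock: 26.52
eef_pos: [524.8, 44.9, 79.3]
tool_rot: [[-0.968, 0.252, -0.001], [0.252, 0.968, 0.0], [0.001, -0.0, -1.0]]
wrist_force: [-4.8, 2.6, 1.0]
grip_width: 9.1
grasp_force: 59.9
```

```bash
python3 -c "
from path import *
p,T,F,M,sd=avg(6); print(p,sd,tinF(F),M,np.degrees(np.arctan2(T[1,0],T[0,0]))-180,robot.sense()['grip_width'],robot.sense()['clock'])"
```

```text
[524.82431027  44.87581579  79.31714367] [0.01023823 0.00967443 0.0118171 ] (np.float64(5.2), np.float64(0.48), np.float64(0.84)) [ 0.52413865  0.71186481 -0.00953099] -14.615425689070065 9.226080774133228 26.825
```

carry_out([
  [0.0004,0.0002,0,0,0,0.2,0],
  [0.0008,0.0003,0,0,0,0.4,0],
  [0.0008,0.0003,0,0,0,0.4,0],
], grip_force=15)

```text
clock: 27.2
eef_pos: [524.9, 44.9, 79.3]
tool_rot: [[-0.966, 0.259, 0.0], [0.259, 0.966, -0.0], [-0.0, -0.0, -1.0]]
wrist_force: [-2.3, 1.2, -2.5]
grip_width: 10.1
grasp_force: 15.0
```

carry_out([
  [0,0,0,0,0,0,0.2],
  [0,0,0,0,0,0,0.35],
  [0,0,0,0,0,0,0.35],
  [0,0,0,0,0,0,0.35],
])

```text
clock: 27.7
eef_pos: [525.2, 45.1, 79.9]
tool_rot: [[-0.966, 0.259, 0.001], [0.259, 0.966, -0.0], [-0.001, 0.0, -1.0]]
wrist_force: [0.0, -0.2, 0.7]
grip_width: 30.8
grasp_force: 0.0
```

```bash
python3 -c "
from path import *
p,T,F,M,sd=avg(4); print(p,sd,tinF(F),M,np.degrees(np.arctan2(T[1,0],T[0,0]))-180,robot.sense()['grip_width'],robot.sense()['clock'])
im,d,c=cap('wrist'); g=im.astype(float).sum(2)/3; pr=g[195:300,278:291].mean(1); print(pr[5:100].round().astype(int).tolist()); print(g[220:224,255:310].mean(0).round().astype(int).tolist())"
```

```text
[525.02920702  45.12321097  79.73519641] [0.11488566 0.00565895 0.08923455] (np.float64(-0.49), np.float64(0.04), np.float64(0.55)) [ 0.03082988 -0.16383202 -0.01550297] -15.015160927703391 30.7994856569753 27.9
[193, 194, 192, 192, 194, 196, 207, 138, 39, 9, 18, 19, 20, 19, 19, 20, 20, 19, 20, 20, 20, 20, 20, 20, 20, 16, 42, 52, 57, 56, 56, 55, 56, 56, 57, 57, 59, 57, 59, 58, 59, 59, 60, 58, 59, 60, 58, 58, 58, 57, 57, 57, 57, 57, 55, 57, 56, 56, 56, 56, 55, 56, 57, 56, 53, 46, 43, 44, 43, 44, 40, 36, 34, 34, 34, 35, 34, 35, 34, 35, 35, 18, 13, 13, 13, 15, 11, 19, 30, 35, 37, 30, 24, 24, 26]
[134, 134, 135, 134, 136, 137, 135, 135, 134, 135, 134, 135, 137, 135, 135, 134, 136, 136, 142, 129, 7, 12, 17, 20, 19, 21, 20, 20, 20, 20, 20, 18, 20, 20, 20, 20, 22, 20, 18, 13, 62, 164, 205, 196, 194, 194, 193, 193, 194, 193, 193, 194, 193, 195, 193]
```

carry_out([
  [0,0,-0.015,0,0,0,0.35],
  [0,0,-0.035,0,0,0,0.35],
  [0,0,-0.06,0,0,0,0.35],
  [0.02,0,-0.1,0,0,0,0.35],
  [0.05,0,-0.13,0,0,0,0.35],
])

```text
clock: 28.58
eef_pos: [477.2, 58.2, 212.6]
tool_rot: [[-0.966, 0.26, 0.003], [0.26, 0.966, 0.0], [-0.003, 0.001, -1.0]]
wrist_force: [-0.4, 0.1, 0.5]
grip_width: 31.0
grasp_force: 0.0
```

carry_out([
  [-0.03,0,-0.02,0,0,0,0.35],
  [-0.06,0,-0.02,0,0,0,0.35],
  [-0.06,0,-0.02,0,0,0,0.35],
  [-0.06,0,-0.02,0,0,0,0.35],
])

```text
clock: 29.08
eef_pos: [533.6, 42.7, 229.6]
tool_rot: [[-0.966, 0.259, -0.001], [0.259, 0.966, 0.0], [0.001, -0.0, -1.0]]
wrist_force: [0.7, 0.7, -0.1]
grip_width: 30.8
grasp_force: 0.0
```

```bash
python3 - <<'E'
from fitpin import *
from eyes import fiteye
p,T,s=toolpose(); im,d,c=cap('wrist','z.png'); print(p,s['wrist_force'],s['clock'])
a=np.radians(-15.1); M=np.array([[np.cos(a),-np.sin(a)],[np.sin(a),np.cos(a)]]); q0=[*(np.array([566.36,86.])+M@[-32.5,-50]),-15.1]; print('expected',np.round(q0,1))
r=optics.trace('wrist','pin')
m=np.zeros(im.shape[:2],bool)
for x in r:
    v,u=np.nonzero(x['pixels']); W=world(c,d,u,v); print(x['score'],x['extent'],np.median(W,0).round(1),W.max(0).round(1),im[v,u].mean(0).round())
near=cv2.dilate((render(c,q0,im.shape[:2],z0=73.5)>.3).astype(np.uint8),np.ones((11,11)))>0
m=near&(im.max(2)<80)
M_=cv2.GaussianBlur(m.astype(np.float32),(0,0),1.)
f=lambda q:((cv2.GaussianBlur(render(c,q[:3],im.shape[:2],z0=q[3]),(0,0),1.)-M_)**2).sum()
for z0 in(72,73.5):
    b=minimize(lambda q:f([*q,z0]),q0,method='Nelder-Mead',options=dict(initial_simplex=np.array([[0,0,0],[4,0,0],[0,4,0],[0,0,5]])+q0,xatol=.02,fatol=.05)); print(z0,b.x.round(2),b.fun,m.sum())
E
```

```text
[533.6367615   42.65391457 229.56391087] [ 0.67163596  0.72988863 -0.09811894] 29.075
expected [522.   46.2 -15.1]
0.77 [274.9, 161.8, 316.3, 250.2] [544.3  44.9  88.5] [610.9  59.5 399.7] [45. 49. 52.]
0.69 [2.9, 141.8, 115.9, 188.5] [ 454.4 -223.9   11.3] [472.6  59.4 399.7] [145.  68.  10.]
72 [522.4   46.12 -13.04] 274.64473773765116 1573
73.5 [521.76  46.45 -13.09] 275.58483832978243 1573
```

```bash
python3 -c "
from h import *
print(order.sign_off())"
```

```text
the job is handed in; nothing more can be done
None
```

The steel pin is through the strap's eye and the lid's eye. It was seated, held for over a second at about 10 N by the wrist force, then let go, and it stayed in; I handed the job in at about 29 s, with no verdict shown.

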